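Clamp the debug probe under the holder's clip

ROBOT

A 6-joint arm with a two-finger parallel gripper is mounted at the origin on a cart in front of the work surface, level with it; the furniture and walls round the work are solid. World frame = base frame: x ahead of the robot, y to its left, z up, the work surface at z = 0. Lengths are in mm, angles in rad, forces in N, time in s.
With the tool pointing down it reaches from about 225 to 725 mm from the base axis. Payload 3.1 kg.
Tool frame: the origin (TCP) lies on the centre line of the jaws, within the pads' length; the fingertips stand ahead of it and the grasp point (between the pads) is the TCP (nose_length is the z of the fingertips in the tool frame, in mm); z points along the fingers, y is the line along which they close (so a half turn about z gives the same grasp; the last joint's range is limited). The gripper opens to 85 mm and grips with 20 to 120 N. Pads are 22 mm wide; open, the fingers measure 114 mm over their backs; the gripper's body (76 mm by 85 mm) begins 54 mm behind the grasp point. The pads swing forward as they close: fully open they stand 13 mm farther back than shut.
Start: joints at [1.001, 0.048, 0.099, 1.622, 0, 1.443], TCP at [224.479, 474.581, 250.312] pointing down, gripper open.
Joint ranges: [-2.91, 2.91], [-0.99, 1.94], [-1.21, 1.42], [-2.12, 2.29], [-1.49, 1.47], [-3.14, 3.14]. Speed limits (rad/s): [2.79, 2.79, 3.14, 3.14, 3.14, 3.14].

INTERFACE

Orientations are given as a unit quaternion [x, y, z, w].
In Python, from rig import state, get_image, camera_info, job_done, nose_length gives the robot as it stands.
- The arm moves only by the shell command python3 -m inch 'ROWS' [OPENING] [FORCE]. ROWS is JSON, a list of rows, each a list of 4 numbers: the shift along the world's x, y, z in cm, then the turn about the world's z in rad. In form: [[dx, dy, dz, yaw], ...]. A call has exactly 10 rows; each row shifts and turns the commanded pose from where the row before left it; what a row does not reach is not made up. A row lasts 1/10 s, in which the tool goes at most 50 mm and 8.59 degrees, less where a joint would pass 70% of its speed; a pose out of reach is approached as far as the arm can. A call is refused whole if a number of a shift passes 5 or a number of a turn 0.15, either way. A call with a gripper value outside its range is refused whole. OPENING is the closure, from -1 (fully open) to 1 (shut), set as the call begins (- or left out, the last holds). The fingers move at their own pace and stop on an object; FORCE is the grip in N (left out, the last holds). Time passes only in rows, so rows that do not move let the fingers close, or fill a call up. It gives the time, the measured TCP pose, the force, the opening and the grip force at its end, in the units of the state.
- state(): the state, without advancing time (a new reading comes with each control period).
- get_image(name): name is "scene" or "top"; returns the picture (400x640x3 uint8, red, green, blue); there is no depth.
- camera_info(name): a dict with "fov_y" (degrees; the focal length in pixels is half the picture's height over the tangent of half this angle, whatever the lens; pixels are square), "cx", "cy" (the principal point, pixels), "k1" (the pictures are not rectified: a ray, as slopes to the right and down, at radius r is drawn at 1 + k1 r^2 times it, then the intrinsics apply), "eye" and "rotation" of the camera in the world. Camera axes: x right, y down, z forward; pixel columns grow to the right and rows downward; lengths in mm; the calibration is good to about 2 mm. A picture is of the moment at which its call begins. camera_info takes no time and is no camera call.
- job_done(): hands the job in; it is judged then, once.
The state is a dict: "time": time; "joints": joint angles; "qvel": joint speeds; "joint_efforts": joint torques, N m; "tool_pos": TCP position; "tool_rot": TCP orientation; "contact_force": force on the tool from outside, world axes, zero at the start; "torque": the same for the moment, N m; "finger_gap": opening from 0.0 (shut) to 1.0 (fully open); "grasp_force": force on a finger pad.
Only numpy, scipy, OpenCV 4.12 (cv2) and the standard library are available. Lean on these libraries where they do the work, as an engineer would, in place of code of your own. Each camera call takes 0.05 s, during which the arm holds its last target. There are 200 camera calls.

TASK

Fix the white-and-blue debug probe in the blue bench holder: pull the clip up by its red knob to the top of its travel, where it stays, slide the probe in flat beneath it, white side up, centred in the white outline on the blue plate with its length along the outline, and then press the clip all the way down so that its rubber foot holds the probe. Leave the purple board and the black battery cap where they are.

Things in the scene. Friction and masses are not known exactly. Their poses are not given: they have to be found in the camera images.
- probe_center (a point): Centre (half-way up) of the loose debug probe: flat rounded box, white above, blue below, 88 mm long, 42 wide, 15 high, about 60 g, lying on the bench white side up. x runs across its width, y along its length (either end may go in first), z up. Grasp it across its width near mid-length.
- holder_place (a point): Middle of the probe's place (white outline 50 x 98 mm) on the fixed holder's blue plate, 8 mm above the bench. x points from its open end to the clip's block, z up; the probe's length goes along x, its centre above this point. Plate x -54..96, y -48..48 mm. Lips 8 mm high, 66 mm apart, at x 18..48. The block's near face is at x = 57, 36 mm high.
- clip_knob (a point): Centre of the clip's red knob, 22 mm across, 26 high; axes as holder_place, which it stands 72 mm beyond along +x and, clip down, 59 mm above. Steel arm: top 15 mm below this point, 8 thick, 22 wide (48 under the knob), reaching 64 mm towards -x. Rubber foot 16 mm across under the arm, 48 mm from the knob towards -x, 10 mm above the plate with the clip down, 44 mm with it up.
- clip (a joint): Height of the clip (m): 0 fully down on its block, 0.034 at its upper stop. It slides straight up and down on two rods, stays at any height by friction and takes about 7 N to pull up, 5 to 10 N to press down.
- clip_foot (a joint): How far the clip's sprung rubber foot is pushed up into the arm (m): 0 free, at most 0.007; about 0.004 to 0.005 when the clip is fully down on the probe. Its spring presses with about 3 N then.
- amp_board: Bystander: purple amplifier board on black legs, 45 x 99 x 39 mm, loose; origin at the centre of its underside.
- battery_cap: Bystander: black battery cap, 57 x 76 x 39 mm, loose; origin at the centre of its underside.
Mind the look-alikes: they are no part of the job. Leave any pink or turquoise look-alike of the part that bears probe_center alone.

How it is judged (in metres and radians):
On the way, in this order (a step that is already met when the one before it is completed fails the run):
1. the clip is lifted, at least 22 mm up (value of joint clip above 0.022 m), for 0.2 s.
2. the probe lies flat in its place on the holder's plate, the clip still up (x of probe_center in the frame of holder_place between -0.014 and 0.014 m and y of probe_center in the frame of holder_place between -0.014 and 0.014 m and z of probe_center in the frame of holder_place below 0.012 m and angle between the y axis of probe_center and the x axis of holder_place, either way round below 0.26 rad and value of joint clip above 0.018 m), for 0.2 s.
At the end, for the whole second after the job is handed in: The probe lies flat on the holder's plate, white side up, its centre within 14 mm of holder_place along x and along y and its length within 15 degrees of the holder's x; the clip is within 3 mm of fully down and its foot is pushed up by more than 1 mm by the probe beneath it (x of probe_center in the frame of holder_place between -0.014 and 0.014 m and y of probe_center in the frame of holder_place between -0.014 and 0.014 m and z of probe_center in the frame of holder_place below 0.012 m and angle between the y axis of probe_center and the x axis of holder_place, either way round below 0.26 rad and angle between probe_center's own z axis and vertical below 0.1 rad and value of joint clip below 0.003 m and value of joint clip_foot above 0.001 m); the robot touches nothing.
It fails at once if the purple board or the battery cap is moved by more than 20 mm (distance of any of amp_board, battery_cap from where it was at the start of the episode above 0.02 m).
It also fails if it takes over 64 s, if anything falls off the work surface, if the arm or the gripper's body presses on something with over 40 N, if the wrist force passes 120 N, or if a joint passes its speed limit or range.

## Working session

There is one attempt and no reset: what is moved stays moved. The work goes in short steps, Python scripts to look and compute and a shell command to move; the robot and the scene stay as the last step left them, time stands still between calls to the robot, and variables do not carry over. Pictures are saved under pics/ and viewed, at most 10 in all, crops included, and the job is handed in when it is done.

```bash
mkdir -p pics
python3 - <<'E'
from rig import *
import cv2
for n in("scene","top"):
    im=get_image(n);cv2.imwrite(f"pics/{n}0.png",im[:,:,::-1]);print(n,camera_info(n))
print(nose_length() if callable(nose_length) else nose_length); print(state())
E
```

```text
scene {'fov_y': 43.977403602929, 'cx': 321.80292299760805, 'cy': 202.92915969898294, 'k1': 0.035946334333452415, 'eye': array([-205.44569022, -718.49380707,  614.80578191]), 'rotation': array([ 0.77263325, -0.34619936,  0.20517974, -0.49100422])}
top {'fov_y': 52.776218848862285, 'cx': 320.29927717908, 'cy': 205.48687703735462, 'k1': -0.0457686767974208, 'eye': array([ 403.33382252,   43.63791378, 1146.47485279]), 'rotation': array([ 0.73143293, -0.67378163,  0.07049563, -0.07781098])}
19.0
{'time': 0.1, 'joints': array([1.00118599e+00, 4.86991456e-02, 9.77523464e-02, 1.62197569e+00,
       4.54353981e-05, 1.44298757e+00]), 'qvel': array([-0.00069111, -0.00256369,  0.00403585, -0.00027575, -0.00104976,
       -0.00010041]), 'joint_efforts': array([ 3.13935539e-03, -3.39851904e+01,  3.20935464e+01,  1.58504932e-02,
       -1.12460079e-04,  8.07864069e-06]), 'tool_pos': array([224.20549603, 474.16566667, 249.22138344]), 'tool_rot': array([ 2.19108513e-01,  9.75699917e-01, -9.91335676e-04, -3.84589248e-04]), 'contact_force': array([-0.2584157 , -0.3063056 , -0.65183969]), 'torque': array([-0.04755455, -0.01232929, -0.06182343]), 'grasp_force': 0.0, 'finger_gap': 0.9987187434684824}
```

View pics/scene0.png

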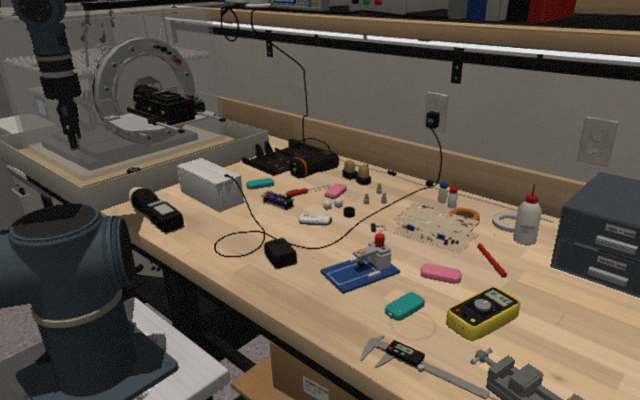

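View pics/top0.png

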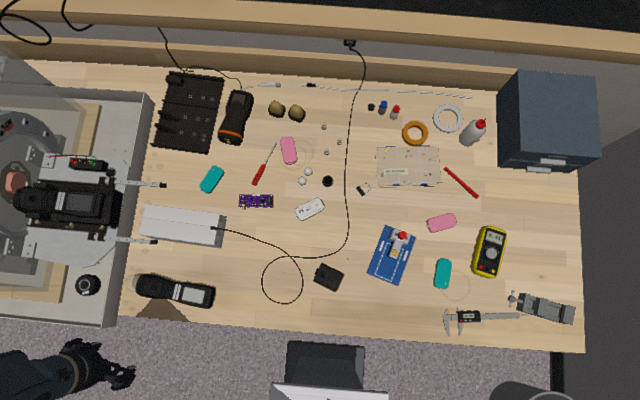

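The scene picture shows the probe at (315,219) and the holder with its red knob at (379,240). In the top picture the probe is at (310,209), the holder at (392,255), the knob at (402,236), the purple board at (256,201) and the battery cap at (328,277).

```bash
cat > h.py <<'E'
import numpy as np, cv2
from scipy.spatial.transform import Rotation as R
from rig import *
def cam(n):
    c=camera_info(n);f=200/np.tan(np.radians(c['fov_y']/2));return c,f
def unproj(n,px,z):
    c,f=cam(n);d=(np.array(px,float)-[c['cx'],c['cy']])/f;s=d.copy()
    for _ in range(20): s=d/(1+c['k1']*(s@s))
    r=R.from_quat(c['rotation']).apply([*s,1]);e=np.array(c['eye'])
    return e+r*(z-e[2])/r[2]
def proj(n,p):
    c,f=cam(n);q=R.from_quat(c['rotation']).inv().apply(np.array(p)-c['eye']);s=q[:2]/q[2]
    return s*(1+c['k1']*(s@s))*f+[c['cx'],c['cy']]
E
python3 - <<'E'
from h import *
im=cv2.imread("pics/top0.png")
a=cv2.resize(im[180:300,285:425],None,fx=5,fy=5,interpolation=cv2.INTER_CUBIC);cv2.imwrite("pics/c0.png",a)
im=cv2.imread("pics/scene0.png")
a=cv2.resize(im[200:300,290:420],None,fx=6,fy=6,interpolation=cv2.INTER_CUBIC);cv2.imwrite("pics/c1.png",a)
print(unproj("top",(310,209),15),unproj("top",(402,236),67))
E
```

```text
[631.29531722  93.98798566  15.        ] [ 566.98919308 -162.30322207   67.        ]
```

View pics/c0.png

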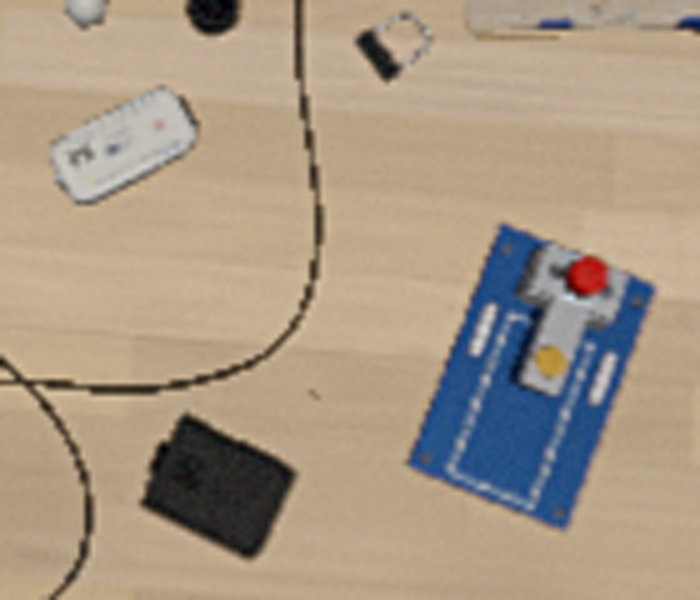

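View pics/c1.png

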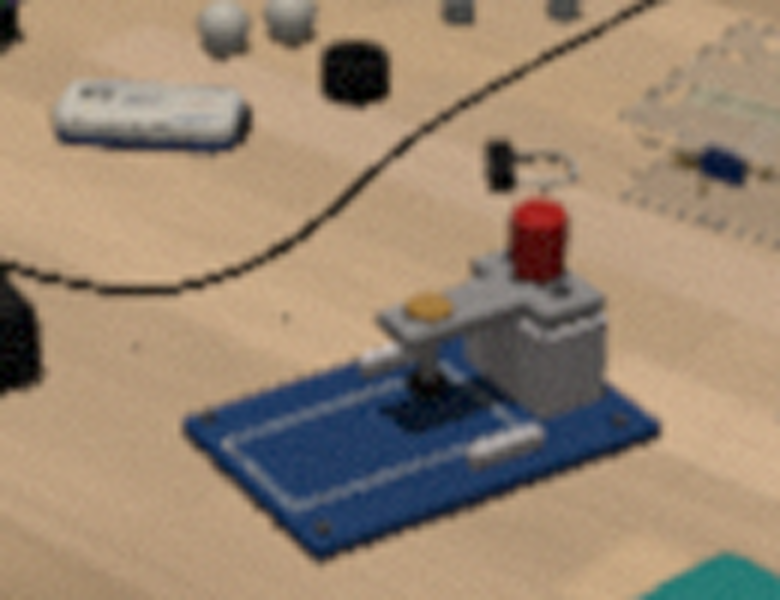

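The crops show the plate corners at (502,225), (655,290), (565,528) and (408,464) in the top crop. The knob is at (588,275) and the probe's centre at about (124,145), with its length up to the right.

Run:
```python
from h import *
S=lambda p:(np.array(p)+.5)/5-.5+[285,180]
C=np.array([unproj("top",S(p),8)[:2] for p in[(502,225),(655,290),(565,528),(408,464)]])
print(C.round(1),np.linalg.norm(C-np.roll(C,-1,0),axis=1).round(1))
ax=(C[0]+C[1]-C[2]-C[3]);yaw=np.arctan2(ax[1],ax[0]);u=ax/np.linalg.norm(ax)
print("yaw",yaw,"place",C.mean(0)-21*u,"knob pred",C.mean(0)+51*u)
print("knob top",unproj("top",S((588,275)),80))
s=lambda p:(np.array(p)+.5)/6-.5+[290,200]
print("scene corners",[unproj("scene",s(p),8)[:2].round(1) for p in[(660,430),(320,560),(185,425)]])
print("scene knob top",unproj("scene",s((540,212)),80))
im=cv2.imread("pics/top0.png");hsv=cv2.cvtColor(im,cv2.COLOR_BGR2HSV)
m=((hsv[...,1]<45)&(hsv[...,2]>130)).astype(np.uint8);n,l,st,ce=cv2.connectedComponentsWithStats(m)
k=l[209,310];ys,xs=np.nonzero(l==k)
cs=max(cv2.findContours((l==k).astype(np.uint8),0,2)[0],key=len)[:,0]
W=np.array([unproj("top",p,15)[:2] for p in cs],np.float32)
print("probe",ce[k],st[k],cv2.minAreaRect(W))
sl=[unproj("scene",s(p),z).round(1) for p,z in[((152,105),15)]];print("scene probe",sl)
for n,p in(("battery",(218,485)),):print(n,unproj("top",S(p),39))
print("board",unproj("top",(256,201),39))
```

```text
[[ 604.8 -123.6]
 [ 574.5 -212.5]
 [ 437.2 -167.2]
 [ 465.4  -77.9]] [ 93.9 144.5  93.6 146.7]
yaw -0.3176548659378789 place [ 500.54710271 -138.728668  ] knob pred [ 568.94497928 -161.21712017]
knob top [ 568.82302285 -160.2019171    80.        ]
scene corners [array([ 569.8, -218.1]), array([ 429. , -175.8]), array([459.7, -84.8])]
scene knob top [ 567.19433027 -163.76967204   80.        ]
probe [309.02638522 208.41952507] [295 198  29  22 379] ((632.609130859375, 98.27552795410156), (40.589778900146484, 83.64519500732422), 31.714574813842773)
scene probe [array([628.3,  90.2,  15. ])]
battery [444.1433501   27.43022387  39.        ]
board [636.93536446 246.74715788  39.        ]
```

```bash
python3 -m inch '[[2.15,-3.97,0,0.0124],[2.15,-3.97,0,0.0124],[2.15,-3.97,0,0.0124],[2.15,-3.97,0,0.0124],[2.15,-3.97,0,0.0124],[2.15,-3.97,0,0.0124],[2.15,-3.97,0,0.0124],[2.15,-3.97,0,0.0124],[2.15,-3.97,0,0.0124],[2.15,-3.97,0,0.0124]]' -1 40; python3 -m inch '[[2.15,-3.97,-1,0],[2.15,-3.97,-1,0],[2.15,-3.97,-2,0],[2.15,-3.97,-2,0],[2.15,-3.97,-2,0],[2.15,-3.97,-2,0],[0,0,0,0],[0,0,0,0],[0,0,0,0],[0,0,0,0]]'
```

```text
time: 1.1
tool_pos: [439.8, 75.8, 249.9]
tool_rot: [0.158, 0.987, 0.0, -0.0]
contact_force: [0.0, -0.0, -0.3]
finger_gap: 1.003
grasp_force: 0.0
time: 2.1
tool_pos: [568.7, -159.5, 151.9]
tool_rot: [0.157, 0.988, -0.0, 0.001]
contact_force: [-0.5, -0.1, -0.3]
finger_gap: 0.998
grasp_force: 0.0
```

```bash
python3 -m inch '[[0,-0.15,-1.5,0],[0,0,-1.5,0],[0,0,-1.5,0],[0,0,-1.5,0],[0,0,-1.0,0],[0,0,-0.5,0],[0,0,-0.3,0],[0,0,0,0],[0,0,0,0],[0,0,0,0]]'; python3 -m inch '[[0,0,0,0],[0,0,0,0],[0,0,0,0],[0,0,0,0],[0,0,0,0],[0,0,0,0],[0,0,0,0],[0,0,0,0],[0,0,0,0],[0,0,0,0]]' 1 40
python3 - <<'E'
from h import *
im=get_image("scene");cv2.imwrite("pics/k.png",cv2.resize(im[170:310,280:480,::-1],None,fx=4,fy=4,interpolation=cv2.INTER_CUBIC))
E
```

```text
time: 3.1
tool_pos: [569.1, -162.4, 73.3]
tool_rot: [0.158, 0.987, -0.0, 0.001]
contact_force: [0.5, 1.0, -0.7]
finger_gap: 1.001
grasp_force: 0.0
time: 4.1
tool_pos: [568.5, -162.0, 72.4]
tool_rot: [0.158, 0.987, 0.0, 0.0]
contact_force: [0.1, 1.9, 0.4]
finger_gap: 0.233
grasp_force: 39.1
```

View pics/k.png

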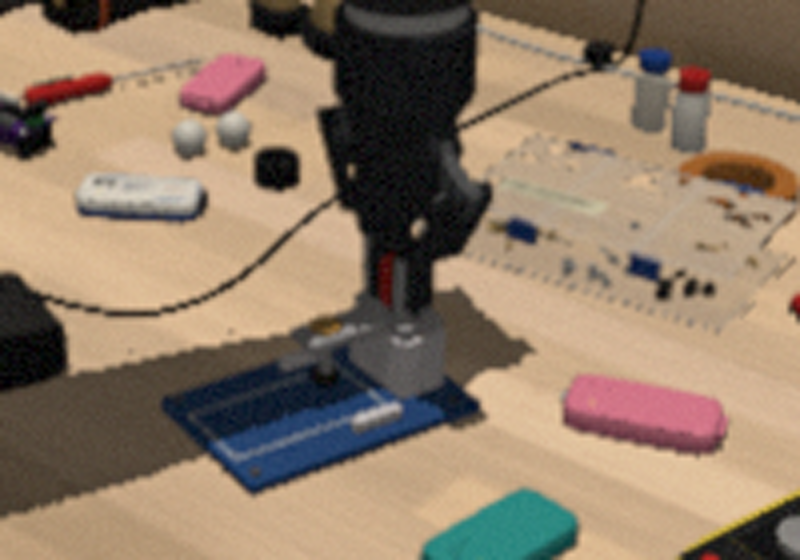

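The jaws hold the red knob, and the low lateral force confirms its position at (568.5,-162). Next I pull it up.

```bash
python3 -m inch '[[0,0,0.5,0],[0,0,0.5,0],[0,0,0.5,0],[0,0,0.5,0],[0,0,0.5,0],[0,0,0.5,0],[0,0,0.3,0],[0,0,0.2,0],[0,0,0,0],[0,0,0,0]]' - 60;python3 -m inch '[[0,0,0.1,0],[0,0,0,0],[0,0,0,0],[0,0,0,0],[0,0,0,0],[0,0,0,0],[0,0,0,0],[0,0,0,0],[0,0,0,0],[0,0,0,0]]'
```

```text
time: 5.15
tool_pos: [568.4, -162.0, 105.6]
tool_rot: [0.158, 0.987, 0.0, -0.0]
contact_force: [5.4, -1.3, -13.1]
finger_gap: 0.226
grasp_force: 60.7
time: 6.15
tool_pos: [568.4, -161.9, 105.7]
tool_rot: [0.158, 0.987, 0.0, -0.001]
contact_force: [7.4, -0.2, -15.7]
finger_gap: 0.225
grasp_force: 60.3
```

```bash
python3 -m inch '[[0,0,-0.1,0],[0,0,0,0],[0,0,0,0],[0,0,0,0],[0,0,0,0],[0,0,1.5,0],[0,0,2,0],[0,0,2,0],[0,0,2,0],[0,0,0,0]]' -1;python3 -m inch '[[0.51,2.73,0,-0.07],[0.51,2.73,0,-0.07],[0.51,2.73,0,-0.07],[0.51,2.73,0,-0.07],[0.51,2.73,0,-0.07],[0.51,2.73,0,-0.07],[0.51,2.73,0,-0.07],[0.51,2.73,0,-0.07],[0.51,2.73,0,-0.07],[0.51,2.73,0,-0.07]]'
python3 - <<'E'
from h import *
print(state()['tool_pos'])
im=get_image("scene");cv2.imwrite("pics/p.png",cv2.resize(im[150:300,260:460,::-1],None,fx=4,fy=4,interpolation=cv2.INTER_CUBIC))
E
```

```text
time: 7.15
tool_pos: [570.6, -163.0, 187.6]
tool_rot: [0.158, 0.987, -0.001, 0.004]
contact_force: [1.4, -0.0, -0.1]
finger_gap: 1.001
grasp_force: 0.0
time: 8.15
tool_pos: [619.2, 112.0, 181.6]
tool_rot: [0.488, 0.873, -0.0, -0.0]
contact_force: [-0.3, 0.0, 0.1]
finger_gap: 1.002
grasp_force: 0.0
[619.22133165 111.98139653 181.63755568]
```

View pics/p.png

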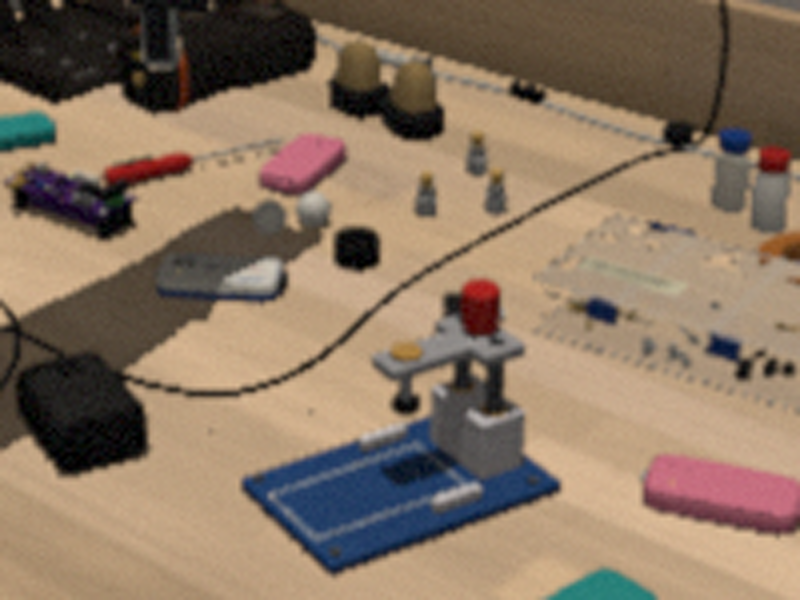

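The clip stands up with its foot well clear of the plate, and the probe lies untouched under the gripper. I go down and grasp it.

```bash
python3 -m inch '[[0,0,-3,0],[0,0,-3,0],[0,0,-3,0],[0,0,-3,0],[0,0,-2,0],[0,0,-1.4,0],[0,0,-0.9,0],[0,0,0,0],[0,0,0,0],[0,0,0,0]]'; python3 -m inch '[[0,0,0,0],[0,0,0,0],[0,0,0,0],[0,0,0,0],[0,0,0,0],[0,0,0,0],[0,0,0,0],[0,0,0,0],[0,0,0,0],[0,0,0,0]]' 1 30
```

```text
time: 9.2
tool_pos: [620.8, 111.0, 21.1]
tool_rot: [0.487, 0.873, 0.001, 0.001]
contact_force: [0.5, -0.2, -0.1]
finger_gap: 1.004
grasp_force: 0.0
time: 10.2
tool_pos: [620.2, 111.0, 20.3]
tool_rot: [0.487, 0.873, 0.001, 0.001]
contact_force: [-0.1, -0.2, 5.6]
finger_gap: 0.474
grasp_force: 30.7
```

```bash
python3 -m inch '[[0,0,0.5,0],[0,0,1.5,0],[0,0,2,0],[0,0,2,0],[0,0,2,0],[-1,-0.95,0,0.03],[-2,-1.8,0,0.07],[-2,-1.9,0,0.07],[-2,-1.9,0,0.07],[-2,-1.9,0,0.07]]';python3 -m inch '[[-2,-1.9,0,0.07],[-2,-1.9,0,0.07],[-2,-1.9,0,0.07],[-2,-1.9,0,0.07],[-2,-1.9,0,0.06],[-2,-1.8,0,0.06],[-1.5,-1.4,0,0.06],[-0.5,-0.3,0,0],[0,0,0,0],[0,0,0,0]]'
python3 - <<'E'
from h import *
print(state()['tool_pos'],state()['tool_rot'],state()['finger_gap'],state()['grasp_force'])
im=get_image("scene");cv2.imwrite("pics/q.png",cv2.resize(im[180:310,250:430,::-1],None,fx=4,fy=4,interpolation=cv2.INTER_CUBIC))
im=get_image("top");cv2.imwrite("pics/qt.png",cv2.resize(im[220:340,320:460,::-1],None,fx=5,fy=5,interpolation=cv2.INTER_CUBIC))
E
```

```text
time: 11.2
tool_pos: [528.3, 25.7, 99.6]
tool_rot: [0.345, 0.939, -0.0, -0.0]
contact_force: [0.5, 0.3, -0.0]
finger_gap: 0.47
grasp_force: 30.3
time: 12.2
tool_pos: [390.0, -103.3, 99.6]
tool_rot: [0.124, 0.992, 0.0, 0.0]
contact_force: [0.0, 0.1, 0.1]
finger_gap: 0.475
grasp_force: 30.3
[ 389.98526423 -103.32512994   99.6033859 ] [1.23853114e-01 9.92300464e-01 1.72889985e-04 4.07530659e-04] 0.47456447302700205 30.315428937028628
```

View pics/q.png

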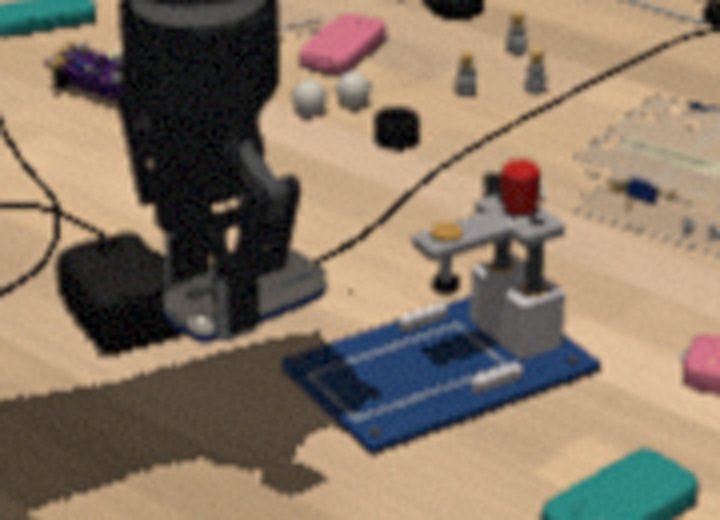

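View pics/qt.png

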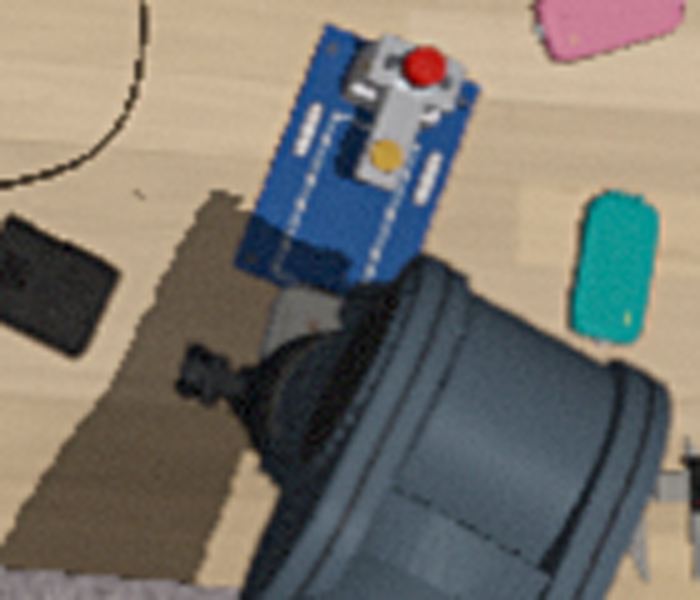

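The probe is held level. In the scene crop its front tip is at (325,280) and its rear end at (165,305). The purple board and the battery cap are undisturbed.

Run:
```python
from h import *
t=np.array([390,-103.3]);a=np.radians(-14.2);u=np.array([np.cos(a),np.sin(a)]);v=np.array([-u[1],u[0]])
for p,z in[((325,275),92),((325,285),87),((165,300),90),((200,338),79.3),((318,300),79.3)]:
    w=unproj("scene",(np.array(p)+.5)/4-.5+[250,180],z)[:2]-t;print(p,z,w@u,w@v)
for o in(0,10,20,30):
    for e,y in((44,21),(44,-21),(-44,-21),(-44,21)):
        q=t+u*(o+e)+v*y;print(o,e,y,((proj("scene",[*q,87])-[250,180]+.5)*4).round())
# top: front-left corner crop coordinates
for p in((280,292),(325,290)):
    w=unproj("top",(np.array(p)+.5)/5-.5+[320,220],94)[:2]-t;print("top",p,w@u,w@v)
```

```text
(325, 275) 92 56.91693192073818 -17.23700766374594
(325, 285) 87 55.98396310817136 -18.47588798853471
(165, 300) 90 -20.505139649646097 12.117250400666558
(200, 338) 79.3 -15.952817320640658 -13.667422817820194
(318, 300) 79.3 51.827776793610354 -18.012248440176613
0 44 21 [264. 260.]
0 44 -21 [309. 295.]
0 -44 -21 [158. 350.]
0 -44 21 [116. 312.]
10 44 21 [280. 255.]
10 44 -21 [325. 289.]
10 -44 -21 [176. 343.]
10 -44 21 [134. 306.]
20 44 21 [296. 249.]
20 44 -21 [341. 283.]
20 -44 -21 [193. 337.]
20 -44 21 [151. 300.]
30 44 21 [312. 244.]
30 44 -21 [357. 277.]
30 -44 -21 [211. 331.]
30 -44 21 [168. 294.]
top (280, 292) 54.30636912920553 23.569866974784137
top (325, 290) 62.75281004495839 1.8761726129107514
```

```bash
python3 -m inch '[[0,0,-2.3,-0.033],[0,0,-2.3,-0.033],[0,0,-2.2,0],[0.6,-0.2,0,0],[1.2,-0.4,0,0],[1.3,-0.44,0,0],[1.3,-0.44,0,0],[1.3,-0.44,0,0],[0.9,-0.3,0,0],[0.5,-0.16,0,0]]';python3 -m inch '[[0,0,0,0],[0,0,0,0],[0,0,-0.1,0],[0,0,-0.1,0],[0,0,-0.1,0],[0,0,-0.1,0],[0,0,0,0],[0,0,0,0],[0,0,0,0],[0,0,0,0]]'
```

```text
time: 13.3
tool_pos: [462.3, -127.8, 32.3]
tool_rot: [0.156, 0.988, -0.0, 0.001]
contact_force: [-1.0, -0.3, -0.5]
finger_gap: 0.473
grasp_force: 30.4
time: 14.3
tool_pos: [460.0, -127.3, 28.2]
tool_rot: [0.156, 0.988, 0.0, -0.0]
contact_force: [-2.9, 1.3, 6.2]
finger_gap: 0.474
grasp_force: 31.1
```

```bash
python3 -m inch '[[0,0,0,0],[0,0,0,0],[0,0,0,0],[0,0,0,0],[0,0,1,0],[0,0,2,0],[-1,0.3,3,0],[-2,0.65,1,0],[-2,0.65,0,0],[-0.6,0.22,0,0]]' -1
python3 -m inch '[[0,0,0,0],[0,0,0,0],[0,0,0,0],[0,0,0,0],[0,0,0,0],[0,0,0,0],[0,0,0,0],[0,0,0,0],[0,0,0,0],[0,0,0,0]]' 0.7 20
python3 - <<'E'
from h import *
im=get_image("scene");cv2.imwrite("pics/r.png",cv2.resize(im[180:310,250:430,::-1],None,fx=4,fy=4,interpolation=cv2.INTER_CUBIC))
E
```

```text
time: 15.3
tool_pos: [403.7, -108.9, 98.5]
tool_rot: [0.156, 0.988, -0.0, 0.0]
contact_force: [-0.6, 0.0, 0.1]
finger_gap: 1.001
grasp_force: 0.0
time: 16.3
tool_pos: [404.5, -109.2, 97.3]
tool_rot: [0.156, 0.988, -0.0, -0.0]
contact_force: [0.7, 0.2, -0.5]
finger_gap: 0.149
grasp_force: 0.0
```

View pics/r.png

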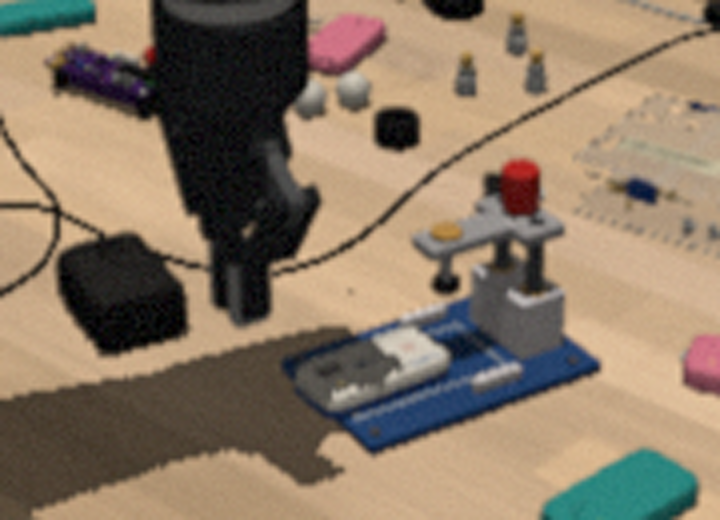

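Run:
```python
from h import *
a=np.radians(-18);u=np.array([np.cos(a),np.sin(a)]);v=np.array([-u[1],u[0]]);t=np.array([500,-139.8])
f=lambda p,z:(lambda w:(round(w@u,1),round(w@v,1)))(unproj("scene",(np.array(p)+.5)/4-.5+[250,180],z)[:2]-t)
for n,p,z in[("cornN -54,-48",(375,450),8),("cornR 96,-48",(600,366),8),("cornL -54,48",(283,358),8),("line",(360,415),8),("line",(470,379),8),
 ("probe bot near",(335,411),9),("probe bot near",(447,368),9),("front top",(410,328),23),("front right top",(449,350),20),("rear left",(296,368),20)]:print(n,f(p,z))
```

```text
cornN -54,-48 (np.float64(-54.2), np.float64(-54.4))
cornR 96,-48 (np.float64(91.0), np.float64(-52.5))
cornL -54,48 (np.float64(-52.9), np.float64(44.4))
line (np.float64(-44.7), np.float64(-24.0))
line (np.float64(23.6), np.float64(-26.3))
probe bot near (np.float64(-54.8), np.float64(-15.3))
probe bot near (np.float64(18.0), np.float64(-12.2))
front top (np.float64(10.6), np.float64(13.7))
front right top (np.float64(19.3), np.float64(-11.9))
rear left (np.float64(-60.3), np.float64(16.2))
```

The probe lies flat on the plate, about 21 mm short of its place and laterally centred. Next I push it in from behind.

```bash
python3 -m inch '[[0,0,-2.5,0],[0,0,-2.5,0],[0,0,-1.7,0],[0.3,-0.1,0,0],[0.5,-0.16,0,0],[0.5,-0.16,0,0],[0.5,-0.16,0,0],[0.5,-0.16,0,0],[0.5,-0.16,0,0],[0.5,-0.16,0,0]]'
python3 -m inch '[[0.3,-0.1,0,0],[0.3,-0.1,0,0],[0.2,-0.07,0,0],[0,0,0,0],[0,0,0,0],[0,0,0,0],[0,0,0,0],[0,0,0,0],[0,0,0,0],[0,0,0,0]]'
python3 - <<'E'
from h import *
im=get_image("scene");cv2.imwrite("pics/s.png",cv2.resize(im[180:310,250:430,::-1],None,fx=4,fy=4,interpolation=cv2.INTER_CUBIC))
E
```

```text
time: 17.35
tool_pos: [437.7, -119.8, 30.6]
tool_rot: [0.156, 0.988, 0.0, -0.0]
contact_force: [-2.2, 0.7, 2.6]
finger_gap: 0.145
grasp_force: 1.2
time: 18.35
tool_pos: [445.5, -122.5, 30.3]
tool_rot: [0.156, 0.988, -0.0, 0.0]
contact_force: [0.3, 0.5, -0.2]
finger_gap: 0.152
grasp_force: 0.0
```

View pics/s.png

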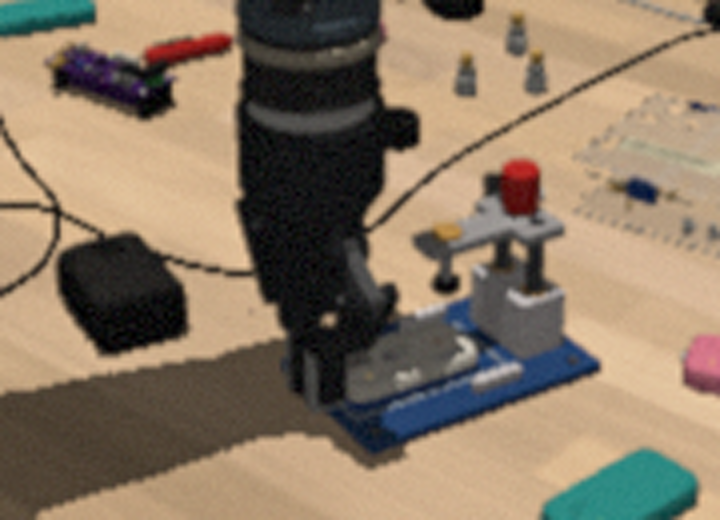

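The probe has moved in under the foot. Its front corner is at (480,345), which puts the centre about 2 mm short of the target. I retreat, check the position numerically, and go above the knob.

```bash
python3 -m inch '[[-1.9,0.62,0,0],[-1.9,0.62,0.2,0],[0,0,3,0],[0,0,4,0],[0,0,4,0],[0,0,4,0],[0,0,2,0],[0,0,0,0],[0,0,0,0],[0,0,0,0]]' 1 30
python3 -m inch '[[1.6,-0.52,0,0],[2,-0.65,0,0],[2,-0.65,0,0],[2,-0.65,0,0],[2,-0.65,0,0],[2,-0.65,0,0],[2,-0.65,0,0],[2,-0.65,0,0],[0.5,-0.14,0,0],[0,0,0,0]]'
cat > m.py <<'E'
from h import *
a=np.radians(-18);u=np.array([np.cos(a),np.sin(a)]);v=np.array([-u[1],u[0]]);t=np.array([500,-139.8])
im=get_image("scene");bgr=im[:,:,::-1].copy();hsv=cv2.cvtColor(bgr,cv2.COLOR_BGR2HSV)
m=((hsv[...,1]<75)&(hsv[...,2]>60)).astype(np.uint8)
poly=[]
for x,y in((-60,-31),(60,-31),(60,31),(-60,31)):
    poly.append(proj("scene",[*(t+u*x+v*y),20]))
k=np.zeros_like(m);cv2.fillPoly(k,[np.int32(poly)],1);m&=k
n,l,st,ce=cv2.connectedComponentsWithStats(m);i=1+st[1:,4].argmax();cs=cv2.findContours((l==i).astype(np.uint8),0,2)[0][0][:,0]
W=np.array([[(w:=unproj("scene",p,21)[:2]-t)@u,w@v] for p in cs],np.float32)
print(st[i],"rect in holder",cv2.minAreaRect(W),W.min(0),W.max(0))
E
python3 m.py
```

```text
time: 19.4
tool_pos: [406.6, -109.7, 200.5]
tool_rot: [0.156, 0.988, 0.0, -0.002]
contact_force: [0.8, 0.5, -0.4]
finger_gap: 0.002
grasp_force: 0.0
time: 20.4
tool_pos: [567.8, -161.9, 200.1]
tool_rot: [0.156, 0.988, 0.0, -0.002]
contact_force: [-0.5, -0.3, -0.1]
finger_gap: -0.001
grasp_force: 0.0
[331 254  39  29 550] rect in holder ((-4.5734405517578125, -0.052303314208984375), (110.83251953125, 62.728755950927734), 0.5239867568016052) [-59.78711  -31.891356] [50.56607  31.644459]
```

```bash
cat > n.py <<'E'
from h import *
a=np.radians(-18);u=np.array([np.cos(a),np.sin(a)]);v=np.array([-u[1],u[0]]);t=np.array([500,-139.8])
b=get_image("scene").astype(float)
w=(b[...,0]-b[...,2]).astype(np.float32)  # red minus blue: very negative on blue plate
f=lambda x,y:w[tuple(proj("scene",[*(t+u*x+v*y),22]).round().astype(int)[::-1])]
for y in(-12,0,12):print("x-profile y",y,[(x,int(f(x,y))) for x in range(-64,64,4)])
for x in(-30,-15,0):print("y-profile x",x,[(y,int(f(x,y))) for y in range(-36,37,3)])
E
python3 n.py
```

```text
x-profile y -12 [(-64, -31), (-60, -17), (-56, -16), (-52, 8), (-48, 13), (-44, 22), (-40, 21), (-36, 23), (-32, 37), (-28, 29), (-24, 22), (-20, 21), (-16, 18), (-12, 22), (-8, 21), (-4, 20), (0, 21), (4, 20), (8, 20), (12, 20), (16, 18), (20, 22), (24, 20), (28, 23), (32, 11), (36, -7), (40, -25), (44, -12), (48, 3), (52, 3), (56, 5), (60, 4)]
x-profile y 0 [(-64, -36), (-60, -8), (-56, -20), (-52, 4), (-48, 10), (-44, 11), (-40, 16), (-36, 8), (-32, 17), (-28, 9), (-24, 15), (-20, 17), (-16, 5), (-12, -5), (-8, 6), (-4, 12), (0, 12), (4, 14), (8, 18), (12, 21), (16, 14), (20, 16), (24, 9), (28, 10), (32, -1), (36, -12), (40, -28), (44, -18), (48, 3), (52, 4), (56, 2), (60, 3)]
x-profile y 12 [(-64, -37), (-60, -34), (-56, -28), (-52, -28), (-48, -20), (-44, 1), (-40, 12), (-36, 3), (-32, 6), (-28, 4), (-24, 6), (-20, 6), (-16, 6), (-12, 5), (-8, 7), (-4, 7), (0, 7), (4, 5), (8, 7), (12, 6), (16, 7), (20, 8), (24, 8), (28, 6), (32, -2), (36, -25), (40, -31), (44, -26), (48, -7), (52, 3), (56, 3), (60, 5)]
y-profile x -30 [(-36, -31), (-33, -9), (-30, 12), (-27, 15), (-24, 15), (-21, 20), (-18, 22), (-15, 28), (-12, 29), (-9, 21), (-6, 21), (-3, 16), (0, 9), (3, 6), (6, 5), (9, 6), (12, 6), (15, -2), (18, -26), (21, -26), (24, -9), (27, 24), (30, 26), (33, 26), (36, 26)]
y-profile x -15 [(-36, -20), (-33, -15), (-30, 11), (-27, 16), (-24, 16), (-21, 22), (-18, 21), (-15, 22), (-12, 22), (-9, 17), (-6, 14), (-3, 4), (0, -2), (3, 5), (6, 7), (9, 8), (12, 8), (15, 1), (18, -27), (21, -23), (24, -7), (27, -1), (30, 27), (33, 29), (36, 27)]
y-profile x 0 [(-36, -19), (-33, -11), (-30, 13), (-27, 16), (-24, 18), (-21, 21), (-18, 19), (-15, 21), (-12, 21), (-9, 22), (-6, 23), (-3, 15), (0, 12), (3, 12), (6, 6), (9, 9), (12, 7), (15, -1), (18, -25), (21, -30), (24, -6), (27, 3), (30, 28), (33, 29), (36, 29)]
```

The probe is centred within about 5 mm and straight. Now I press the clip down with the shut fingers.

```bash
python3 -m inch '[[0,0,-2,0],[0,0,-2,0],[0,0,-1.5,0],[0,0,-0.5,0],[0,0,-0.3,0],[0,0,-0.3,0],[0,0,-0.3,0],[0,0,-0.3,0],[0,0,-0.3,0],[0,0,0,0]]'
python3 -m inch '[[0,0,-0.3,0],[0,0,-0.3,0],[0,0,-0.3,0],[0,0,-0.3,0],[0,0,-0.3,0],[0,0,-0.3,0],[0,0,-0.3,0],[0,0,-0.2,0],[0,0,0,0],[0,0,0,0]]'
```

```text
time: 21.5
tool_pos: [569.1, -162.5, 128.5]
tool_rot: [0.156, 0.988, -0.0, 0.001]
contact_force: [-0.6, -0.1, 3.8]
finger_gap: -0.0
grasp_force: 1.9
time: 22.5
tool_pos: [569.1, -162.5, 105.2]
tool_rot: [0.156, 0.988, -0.0, 0.001]
contact_force: [-0.8, -0.2, 3.7]
finger_gap: 0.003
grasp_force: 2.5
```

```bash
python3 -m inch '[[0,0,-0.2,0],[0,0,-0.2,0],[0,0,-0.1,0],[0,0,-0.1,0],[0,0,-0.1,0],[0,0,0,0],[0,0,0,0],[0,0,0,0],[0,0,0,0],[0,0,0,0]]'
```

```text
time: 23.5
tool_pos: [569.2, -162.5, 99.0]
tool_rot: [0.156, 0.988, -0.0, 0.001]
contact_force: [-1.9, -0.3, 7.5]
finger_gap: 0.002
grasp_force: 3.9
```

Force rises with the foot's contact, so I press on to the stop.

```bash
python3 -m inch '[[0,0,-0.1,0],[0,0,-0.1,0],[0,0,0,0],[0,0,0,0],[0,0,0,0],[0,0,0,0],[0,0,0,0],[0,0,0,0],[0,0,0,0],[0,0,0,0]]';python3 -m inch '[[0,0,-0.1,0],[0,0,0,0],[0,0,0,0],[0,0,0,0],[0,0,0,0],[0,0,0,0],[0,0,0,0],[0,0,0,0],[0,0,0,0],[0,0,0,0]]'
```

```text
time: 24.5
tool_pos: [569.2, -162.5, 99.0]
tool_rot: [0.156, 0.988, -0.0, 0.002]
contact_force: [-4.4, 1.8, 14.3]
finger_gap: -0.004
grasp_force: 7.2
time: 25.5
tool_pos: [569.2, -162.5, 98.9]
tool_rot: [0.156, 0.988, -0.001, 0.002]
contact_force: [-5.4, 1.9, 18.2]
finger_gap: -0.008
grasp_force: 8.9
```

The height no longer changes while the force grows, so the clip is on its stop. I lift off and check.

```bash
python3 -m inch '[[0,0,0.5,0],[0,0,2,0],[0,0,3,0],[0,0,3,0],[0,0,3,0],[0,0,0,0],[0,0,0,0],[0,0,0,0],[0,0,0,0],[0,0,0,0]]'; python3 n.py
python3 - <<'E'
from h import *
for n in("scene",):
    im=get_image(n).astype(int);m=(im[...,0]>120)&(im[...,1]<60)&(im[...,2]<70);ys,xs=np.nonzero(m[215:260,360:400]);print("knob px rows",ys.min()+215,ys.max()+215,xs.min()+360,xs.max()+360)
print(proj("scene",[568.5,-162,80]),proj("scene",[568.5,-162,54]))
E
```

```text
time: 26.5
tool_pos: [567.7, -161.9, 207.5]
tool_rot: [0.156, 0.988, 0.0, -0.002]
contact_force: [-0.0, 0.2, -0.7]
finger_gap: 0.005
grasp_force: 0.0
x-profile y -12 [(-64, -33), (-60, -19), (-56, -10), (-52, 11), (-48, 14), (-44, 21), (-40, 22), (-36, 25), (-32, 38), (-28, 27), (-24, 21), (-20, 21), (-16, 21), (-12, 23), (-8, 21), (-4, 21), (0, 24), (4, 23), (8, 20), (12, 18), (16, 15), (20, 19), (24, 18), (28, 16), (32, 15), (36, -6), (40, -23), (44, -12), (48, 2), (52, 5), (56, 0), (60, 5)]
x-profile y 0 [(-64, -36), (-60, -5), (-56, -18), (-52, 2), (-48, 8), (-44, 14), (-40, 18), (-36, 8), (-32, 16), (-28, 10), (-24, 14), (-20, 15), (-16, 5), (-12, -5), (-8, 9), (-4, 8), (0, 11), (4, 18), (8, 18), (12, 15), (16, 6), (20, 5), (24, -1), (28, -5), (32, -3), (36, -4), (40, -26), (44, -15), (48, 5), (52, 5), (56, 2), (60, 3)]
x-profile y 12 [(-64, -36), (-60, -29), (-56, -30), (-52, -27), (-48, -22), (-44, -1), (-40, 9), (-36, -1), (-32, 7), (-28, 4), (-24, 7), (-20, 4), (-16, 7), (-12, 8), (-8, 9), (-4, 3), (0, 10), (4, 8), (8, 10), (12, 8), (16, 7), (20, 3), (24, -3), (28, 3), (32, 
[... 407 characters left out ...]
-24, 17), (-21, 19), (-18, 22), (-15, 20), (-12, 19), (-9, 16), (-6, 13), (-3, 2), (0, -3), (3, 5), (6, 8), (9, 11), (12, 11), (15, 0), (18, -25), (21, -22), (24, -11), (27, -1), (30, 29), (33, 25), (36, 27)]
y-profile x 0 [(-36, -18), (-33, -8), (-30, 14), (-27, 16), (-24, 19), (-21, 21), (-18, 21), (-15, 21), (-12, 24), (-9, 21), (-6, 19), (-3, 19), (0, 11), (3, 11), (6, 8), (9, 7), (12, 10), (15, -1), (18, -24), (21, -27), (24, -9), (27, 4), (30, 29), (33, 27), (36, 27)]Traceback (most recent call last):
  File "<stdin>", line 3, in <module>
    return umr_minimum(a, axis, None, out, keepdims, initial, where)
ValueError: zero-size array to reduction operation minimum which has no identity
```

The probe has not moved. The fingertips stopped at 79.9 mm against an expected knob top of 80 mm, so the clip is fully down.

```bash
python3 -c "from rig import *; print(job_done())"
```

```text
the job is handed in; nothing more can be done
None
```

I handed the job in at about 26.5 s: by my measurements the probe is in its place, about 5 mm or less from centre, with the clip pressed fully down on it. The hand-in call gave no verdict.

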